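# Unlatch and open the sample chamber

## Robot

A 6-joint arm with a two-finger parallel gripper is mounted at the origin on the work surface. World frame = base frame: x ahead of the robot, y to its left, z up, the work surface at z = 0. Lengths are in m, angles in rad, forces in N, time in s.
With the tool pointing down it reaches from about 0.3 to 0.875 m from the base axis. Payload 6.4 kg.
Tool frame: the origin (TCP) lies between the finger pads; the fingertips stand tip_extent ahead of it and the grasp point (between the pads) lies 5 mm behind it (tip_extent is the distance from the TCP to the fingertips, in m); z points along the fingers, y is the direction in which the jaws open and shut (so a half turn about z gives the same grasp; the last joint's range is limited). The gripper opens to 85 mm and grips with 20 to 120 N. Pads are 22 mm wide; open, the fingers measure 114 mm over their backs; the gripper's body (76 mm by 85 mm) begins 54 mm behind the grasp point. The pads swing forward as they close: fully open they stand 13 mm farther back than shut.
Start: joints at [1.055, 0.181, 1.607, -0, 1.354, -0.206], TCP at [0.175, 0.548, 0.245] pointing down, gripper open.
Joint ranges: [-2.99, 2.99], [-0.89, 2.07], [0.3, 2.58], [-1.14, 4.28], [0, 2.63], [-3.12, 3.12]. Speed limits (rad/s): [2.57, 2.57, 3.01, 3.14, 3.14, 3.14].

## Interface

Orientations are given as a unit quaternion [w, x, y, z].
In Python, from bench import * gives the robot as it stands.
- The arm moves only by the shell command python3 -m jog 'ROWS'. ROWS is JSON, a list of rows, each a list of 3 entries, a list of its own where there are three numbers: the shift along the tool's x, y, z in mm, then the turn, a rotation vector about the tool's x, y, z in rad, then the opening, from 0 (shut) to 1 (fully open). A call has 1 to 20 rows; each row is the pose to reach, as a shift and turn from the pose measured when the call began, along the tool's axes at that moment; what a row does not reach only later rows make up. A row lasts 1/12 s, in which the tool goes at most 41.7 mm and 7.16 degrees, less where a joint would pass 70% of its speed; a pose out of reach is approached as far as the arm can. A call with a gripper value outside its range is refused whole. The fingers move at their own pace and stop on an object; the grip force is fixed at half the most. Time passes only in rows, so rows that repeat a pose let the fingers close. It gives the time, the measured TCP pose, the force and the opening at its end, in the units of the state.
- get_obs(): the state, without advancing time (a new reading comes with each control period).
- camera(name): name is "scene" or "top" or "wrist"; returns (picture, depth): 480x640x3 uint8, red, green, blue; 480x640 float32, m along the optical axis (not along the pixel's ray), 0 where there is no reading.
- get_calibration(name): a dict with "fx", "fy", "cx", "cy" (pixels), "world_from_camera" (4x4, takes a point from camera to world coordinates). Camera axes: x right, y down, z forward; pixel columns grow to the right and rows downward; lengths in m; the calibration is good to about 2 mm. A picture is of the moment at which its call begins: read the wrist's pose just before it. get_calibration takes no time and is no camera call; for the wrist camera it gives the pose at the moment of the call.
- hand_in(): hands the job in, once; it reports no verdict.
The state is a dict: "time_s": time; "q": joint angles; "dq": joint speeds; "joint_efforts": joint torques, N m; "eef_pos": TCP position; "eef_rot": TCP orientation; "wrist_force": force on the tool from outside, world axes, zero at the start; "torque": the same for the moment, N m; "opening": opening from 0.0 (shut) to 1.0 (fully open).
Only numpy, scipy, OpenCV 4.12 (cv2) and the standard library are available. Lean on these libraries where they do the work, as an engineer would, in place of code of your own. Each camera call takes 0.05 s, during which the arm holds its last target.

## Task

Open the sample chamber: pull the sprung red latch knob up, turn it to a side notch, choosing the side where the yellow arm will not hit the amber bottle, and let it snap back down there. Then tip the lid up by its blue fin while its far tongue is still under the steel keeper, draw it out, and lay it flat and right way up in the blue tray, setting it down gently, not dropping it. Do not shift the bottle, dish, measuring cylinder or beaker.

Things in the scene. Friction and masses are not known exactly. Their poses are not given: they have to be found in the camera images.
- chamber: Fixed grey open box with vials inside, 150 (x) x 220 (y) x 80 mm tall, wall 8 mm, origin at the centre of its underside. Its -x (near) side faces the robot, yaw within 0.3 rad; the latch stands before it. A steel keeper stands at its +x (far) side.
- lid: Loose white lid, 0.2 to 0.42 kg: plate 150 (x) x 220 (y) x 6 mm, origin at the centre of the plate's underside, z up. Seated, its origin is 80 mm above the chamber's and the axes match. Under the plate a plug 128 x 198 x 8 mm sits in the chamber's mouth with 3 mm play all round. Laid flat in the tray its origin is 12 mm above the tray's origin.
- lid_fin (a point): Grip point on the lid's blue fin, an upright plate 10 mm thick (along lid x), 44 mm wide (along lid y), rising 36 mm above the plate's top. The point is 24 mm above the plate's top, 12 mm below the fin's top, at lid (x, y, z) = (-40, 0, 30) mm. Axes as the lid's.
- lid_tongue (a point): Middle of the tip of the lid's tongue, at lid (87, 0, 3) mm. The tongue, 120 mm wide, lies under the keeper lip with 3 mm of free height and 8 mm of overlap, so the lid cannot go straight up: raise the -x edge (0.25 rad is plenty; it turns about the chamber's far top edge, chamber x = 75, z = 80 mm), draw it some 20 mm towards the chamber's -x, then lift.
- keeper (a point): Fixed point under the keeper's lip, at chamber (81, 0, 83) mm; the tongue tip lies 6 mm from it when the lid is seated. The keeper is 140 mm wide along y: an upright from chamber x = 91 to 97 mm, and a lip reaching back over the tongue to x = 79 mm, underside at z = 89, top at 95 mm.
- latch: Fixed latch post beside the chamber's near side, 60 mm in front of its near wall and 65 to 85 mm to one side (either) of its middle. Foot 68 mm across, post 52 mm across, 64 mm tall; three steel notches on top. Origin at the centre of the foot's underside; its +x points at the chamber, square to the near wall within 0.12 rad.
- knob_grip (a point): Grip point in the middle of the red knob's bar, on the turning axis, 121 mm above the bench when the knob is down. The bar is 44 mm long (along the point's x), 14 mm wide (along the point's y: grip across this), from 106 to 134 mm above the bench; flat top and sides. Turns with the arm and rises with the knob. The point's x points along the yellow arm.
- latch_tip (a point): Middle of the free end of the yellow latch arm, 90 mm from the turning axis; the arm is 18 mm wide, from 88 to 96 mm above the bench, turns with the knob but does not rise. At the start it lies 2 mm over the lid's top.
- latch_arm (a joint): Turn of the knob and arm about the latch's z axis (rad), 0 = arm along latch +x over the lid (locked), positive = counter-clockwise seen from above. Notches at 0 and at +1.257 and -1.257 (72 degrees each way) with about 0.1 rad of play; it can turn only while the knob is pulled. End stops at +-1.45.
- latch_knob (a joint): How far the knob is pulled up (m): 0 = down in a notch, stop at 0.014. It must be pulled more than 0.008 to clear the notches (pull about 11 mm); spring and weight pull back with about 6 N at the start and 12 N at the stop. Let go over a notch it snaps down; between notches it stays up on the steel.
- tray: Fixed blue open tray, 220 (x) x 280 (y) x 30 mm tall, walls and floor 4 mm, origin at the centre of its underside. On the other side of the robot's middle line from the chamber, yaw within 0.3 rad.
- vent: Fixed small vent stack with a green cap, 32 mm across, 75 mm tall, foot 40 mm across, in front of the chamber's near side, on the other side of the middle from the latch. Origin at its foot.
- bottle: Loose amber bottle with white cap, 48 mm across, 130 mm tall, origin at the centre of its foot. Stands beside the latch on one side, about 87 mm from the turning axis, so that the arm cannot be turned to that side's notch without hitting it.
- dish: Loose white dish, 52 mm across, 18 mm tall, origin at the centre of its foot. Stands on the other side of the latch; the arm passes above it.
- cylinder: Loose measuring cylinder, 31 mm across, 172 mm tall, blue foot 54 mm across, origin at the centre of its foot. Stands between chamber and tray.
- beaker: Loose glass beaker, 56 mm across, 75 mm tall, origin at the centre of its foot. Stands in front of the robot.
There are look-alikes about, which are no part of the job. There is more than one size of the latch; the job needs the middle-sized.

How it is judged:
By the outcome, as a careful person would: the job done as asked, in the order asked, and still so for the second after the job is handed in, with the robot touching nothing.
It also fails if it takes over 64 s, if anything falls off the work surface, if the arm or the gripper's body presses on something with over 40 N, if the wrist force passes 120 N, or if a joint passes its speed limit or range.

## Working session

There is one attempt and no reset: what is moved stays moved. The work goes in short steps, Python scripts to look and compute and a shell command to move; the robot and the scene stay as the last step left them, time stands still between calls to the robot, and variables do not carry over. Pictures are saved under pics/ and viewed, and the job is handed in when it is done.

```bash
ls; mkdir -p pics; python3 - <<'E'
from bench import *
import cv2,numpy as np
o=get_obs();print({k:np.round(v,3).tolist() if not isinstance(v,float) else v for k,v in o.items()})
for n in ["scene","top"]:
    im,d=camera(n);cv2.imwrite(f"pics/{n}0.png",im[:,:,::-1]);np.save(f"pics/{n}0d.npy",d)
    c=get_calibration(n);print(n,c['fx'],c['cx'],c['cy'],np.round(c['world_from_camera'],3).tolist())
E
```

```text
pics
{'time_s': 0.0, 'q': [1.055, 0.182, 1.608, 0.0, 1.354, -0.206], 'dq': [-0.002, -0.001, 0.0, 0.001, 0.001, 0.001], 'joint_efforts': [0.0, -44.488, -35.133, -0.0, 0.009, 0.0], 'eef_pos': [0.175, 0.547, 0.244], 'eef_rot': [-0.0, 0.154, 0.988, -0.001], 'wrist_force': [0.744, -0.458, 0.773], 'torque': [0.002, 0.016, 0.019], 'opening': 0.9985408572576536}
scene 541.8550365042378 313.97353029438034 247.16748423231294 [[-0.476, 0.697, -0.536, 1.223], [0.88, 0.378, -0.288, 0.398], [0.002, -0.609, -0.793, 1.158], [0.0, 0.0, 0.0, 1.0]]
top 469.83941782673185 319.231539104139 241.8540551509085 [[-0.026, -0.994, 0.106, 0.429], [-1.0, 0.026, 0.004, 0.013], [-0.007, -0.105, -0.994, 1.079], [0.0, 0.0, 0.0, 1.0]]
```

View pics/scene0.png

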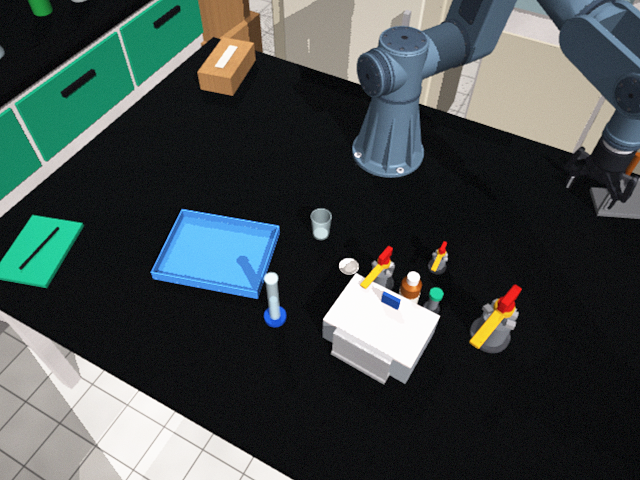

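View pics/top0.png

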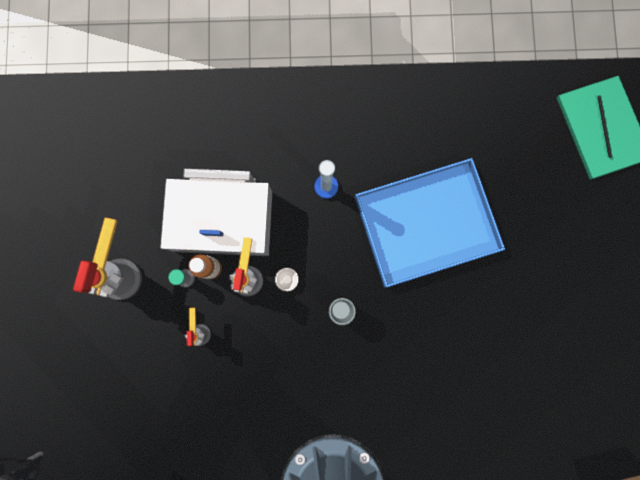

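```bash
cat > h.py <<'E'
from bench import *
import cv2,numpy as np
def ray(c,uv,z):
    uv=np.atleast_2d(uv).astype(float);T=c['world_from_camera']
    d=np.c_[(uv[:,0]-c['cx'])/c['fx'],(uv[:,1]-c['cy'])/c['fy'],np.ones(len(uv))]@T[:3,:3].T
    o=T[:3,3];return o+d*((z-o[2])/d[:,2])[:,None]
def mask(im,col):
    h=cv2.cvtColor(im,cv2.COLOR_RGB2HSV);H,S,V=[h[:,:,i].astype(int) for i in range(3)]
    m={'red':((H<6)|(H>174))&(S>150)&(V>80),'yel':(H>18)&(H<32)&(S>150)&(V>100),'blue':(H>100)&(H<125)&(S>120)&(V>40),
    'white':(S<30)&(V>215),'green':(H>65)&(H<90)&(S>120)&(V>60),'amber':(H>5)&(H<18)&(S>130)}[col]
    return m.astype(np.uint8)
def blobs(m,minA=15):
    cs,_=cv2.findContours(m,cv2.RETR_EXTERNAL,cv2.CHAIN_APPROX_NONE)
    out=[(cv2.contourArea(c),cv2.minAreaRect(c),c) for c in cs if cv2.contourArea(c)>minA]
    return sorted(out,key=lambda t:-t[0])
E
python3 - <<'E'
from h import *
im=cv2.imread('pics/top0.png')[:,:,::-1].copy();c=get_calibration('top')
for col,z in [('red',.134),('yel',.096),('blue',.122),('white',.086),('green',.075),('amber',.1)]:
    for a,r,ct in blobs(mask(im,col))[:6]:
        b=cv2.boxPoints(r);w=ray(c,b,z)[:,:2]
        print(col,a,np.round(r[0],1),'ctr',np.round(ray(c,[r[0]],z)[0,:2],3),'corners',np.round(w,3).tolist())
cr=cv2.resize(im[150:350,60:300],None,fx=3.3,fy=3,interpolation=cv2.INTER_CUBIC);cv2.imwrite('pics/topcrop.png',cr[:,:,::-1])
E
```

```text
red 548.5 [ 87.4 277.6] ctr [0.469 0.485] corners [[0.445, 0.515], [0.507, 0.5], [0.494, 0.454], [0.431, 0.47]]
red 155.5 [239.5 278.5] ctr [0.459 0.178] corners [[0.481, 0.189], [0.48, 0.167], [0.438, 0.168], [0.439, 0.19]]
red 84.0 [190.5 337.5] ctr [0.345 0.277] corners [[0.331, 0.286], [0.36, 0.286], [0.36, 0.268], [0.33, 0.268]]
yel 646.0 [102.1 252.4] ctr [0.523 0.474] corners [[0.454, 0.503], [0.6, 0.479], [0.593, 0.445], [0.447, 0.47]]
yel 217.0 [243.5 261.2] ctr [0.497 0.176] corners [[0.451, 0.191], [0.545, 0.183], [0.543, 0.162], [0.449, 0.17]]
yel 125.0 [192.1 320.6] ctr [0.376 0.284] corners [[0.404, 0.292], [0.404, 0.278], [0.349, 0.276], [0.348, 0.29]]
blue 12278.5 [429.5 221.9] ctr [ 0.565 -0.211] corners [[0.628, -0.057], [0.703, -0.314], [0.504, -0.363], [0.431, -0.111]]
blue 268.0 [326.  187.5] ctr [ 0.643 -0.   ] corners [[0.666, 0.024], [0.665, -0.026], [0.62, -0.025], [0.622, 0.025]]
blue 68.5 [210.5 232. ] ctr [0.557 0.24 ] corners [[0.561, 0.261], [0.56, 0.218], [0.552, 0.218], [0.553, 0.261]]
white 6807.5 [214.2 214.7] ctr [0.599 0.24 ] corners [[0.531, 0.354
[... 281 characters left out ...]
ite 835.5 [107.   47.5] ctr [0.982 0.479] corners [[1.015, 0.522], [1.013, 0.437], [0.95, 0.436], [0.952, 0.52]]
white 394.0 [148.  52.] ctr [0.969 0.387] corners [[0.989, 0.429], [0.987, 0.345], [0.949, 0.344], [0.952, 0.429]]
white 384.5 [216.4 173.6] ctr [0.688 0.235] corners [[0.685, 0.304], [0.701, 0.303], [0.692, 0.166], [0.676, 0.167]]
green 5662.5 [603.9 126.5] ctr [ 0.773 -0.615] corners [[0.846, -0.514], [0.901, -0.656], [0.702, -0.714], [0.649, -0.575]]
green 188.0 [176. 277.] ctr [0.468 0.325] corners [[0.469, 0.348], [0.491, 0.325], [0.467, 0.301], [0.445, 0.324]]
amber 178.0 [201.8 264.9] ctr [0.491 0.263] corners [[0.513, 0.288], [0.515, 0.242], [0.468, 0.238], [0.466, 0.285]]
```

View pics/topcrop.png

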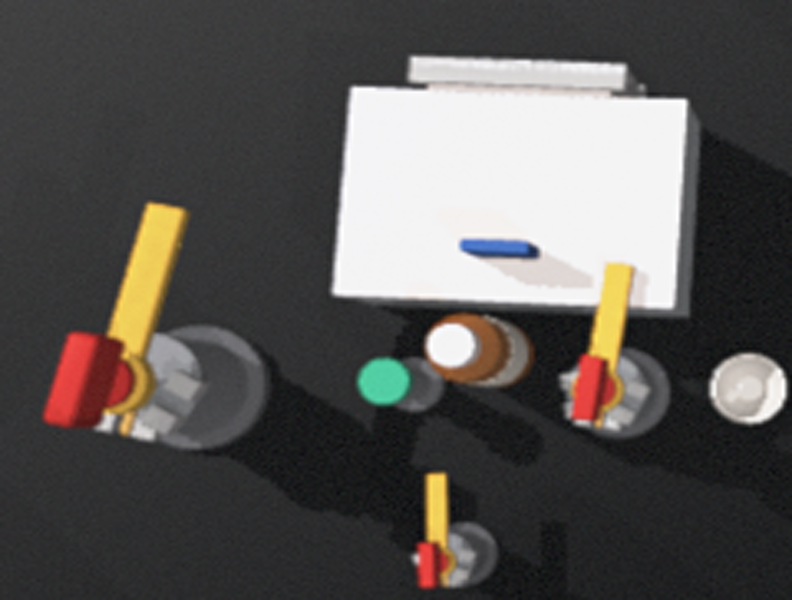

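```bash
cat >> h.py <<'E'
from scipy.spatial.transform import Rotation as Ro
def tool():
    o=get_obs();q=o['eef_rot'];return np.array(o['eef_pos']),Ro.from_quat([q[1],q[2],q[3],q[0]])
def R_down(yaw,pitch=0):
    # jaw (tool y) along world angle yaw+90deg, tool x along -(yaw) direction, z down; pitch about jaw axis in world
    c,s=np.cos(yaw),np.sin(yaw)
    B=np.c_[[-c,-s,0],[-s,c,0],[0,0,-1]]
    return Ro.from_rotvec(pitch*np.array([-s,c,0]))*Ro.from_matrix(B)
def go(p,R):
    p0,R0=tool();d=R0.inv().apply(np.array(p)-p0)*1000;r=(R0.inv()*R).as_rotvec()
    print('shift',np.round(d,1).tolist(),'rot',np.round(r,4).tolist())
def st():
    o=get_obs();p,R=tool();print(round(o['time_s'],2),np.round(p,4),'xax',np.round(R.apply([1,0,0]),3),'z',np.round(R.apply([0,0,1]),3),'F',np.round(o['wrist_force'],1),'op',round(o['opening'],3),'q',np.round(o['q'],2))
E
python3 - <<'E'
from h import *
p,R=tool();T=get_calibration('wrist')['world_from_camera']
print(np.round(R.inv().apply(T[:3,3]-p),3), np.round(R.inv().as_matrix()@T[:3,:3],3))
o=get_obs();print([k for k in dir() if not k.startswith('_')][:40]);print(globals().get('tip_extent'))
go([0.40,0.19,0.36],R_down(-0.08))
E
```

```text
[ 0.075 -0.    -0.128] [[ 0.001 -0.955 -0.295]
 [ 1.     0.001 -0.   ]
 [ 0.001 -0.295  0.955]]
['MotionError', 'R', 'R_down', 'Ro', 'T', 'blobs', 'camera', 'cv2', 'get_calibration', 'get_obs', 'go', 'hand_in', 'mask', 'np', 'o', 'p', 'ray', 'st', 'tip_extent', 'tool']
0.014
shift [-323.1, -271.8, -115.2] rot [-0.0015, -0.0005, -0.2298]
```

```bash
python3 -m jog '[[[-40,-30,-30],[0,0,-0.05],0.5],[[-80,-60,-60],[0,0,-0.1],0.5],[[-120,-90,-90],[0,0,-0.15],0.5],[[-160,-120,-115],[0,0,-0.2],0.5],[[-190,-145,-115],[0,0,-0.23],0.5],[[-220,-170,-115],[0,0,-0.23],0.5],[[-250,-200,-115],[0,0,-0.23],0.5],[[-275,-230,-115],[0,0,-0.23],0.5],[[-300,-260,-115],[0,0,-0.23],0.5],[[-323,-272,-115],[0,0,-0.23],0.5],[[-323,-272,-115],[0,0,-0.23],0.5],[[-323,-272,-115],[0,0,-0.23],0.5],[[-323,-272,-115],[0,0,-0.23],0.5]]'
python3 - <<'E'
from h import *
st()
c=get_calibration('wrist');im,d=camera('wrist');cv2.imwrite('pics/w1.png',im[:,:,::-1]);np.savez('pics/w1.npz',d=d,**c)
E
```

```text
time_s: 1.18
eef_pos: [0.4004, 0.1885, 0.3594]
eef_rot: [-0.001, 0.042, 0.999, -0.001]
wrist_force: [0.2, 0.1, 0.8]
opening: 0.5
1.18 [0.4004 0.1885 0.3594] xax [-0.996  0.084  0.002] z [-0.002 -0.001 -1.   ] F [0.2 0.1 0.8] op 0.5 q [ 0.17 -0.2   1.76 -0.    1.59 -1.32]
```

View pics/w1.png

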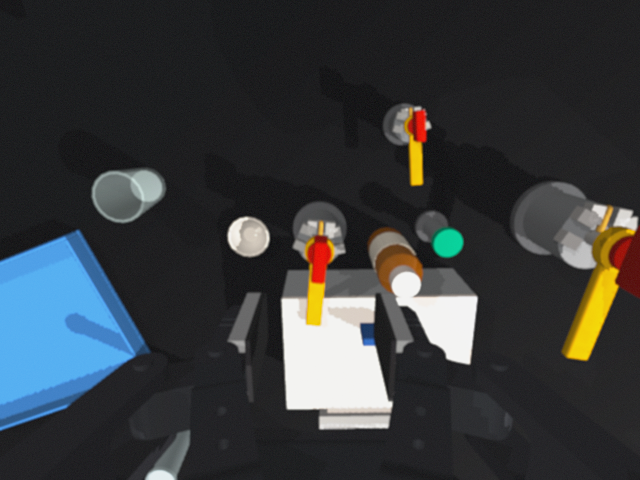

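The wrist view shows the middle latch at (318,255) by the lid, the bottle at (398,265) on its +y side, the dish at (248,237) on its −y side, the small latch at (415,125) and the big one at (600,245). The one standing at the chamber is the middle-sized.

```bash
python3 - <<'E'
from h import *
im=cv2.imread('pics/w1.png')[:,:,::-1].copy();c=dict(np.load('pics/w1.npz'));D=c['d']
for col,z in [('red',.134),('yel',.096),('blue',.122),('white',.086),('amber',.08)]:
    for a,r,ct in blobs(mask(im,col),60)[:4]:
        b=cv2.boxPoints(r);w=ray(c,b,z)[:,:2]
        print(col,a,np.round(r[0],1),'ctr',np.round(ray(c,[r[0]],z)[0,:2],3),'corners',np.round(w,3).tolist())
# depth points of red knob
T=c['world_from_camera'];v,u=np.nonzero(mask(im,'red'));P=np.c_[(u-c['cx'])/c['fx'],(v-c['cy'])/c['fy'],np.ones(len(u))]*D[v,u][:,None];P=P@T[:3,:3].T+T[:3,3]
k=(u>290)&(u<345)&(abs(P[:,2]-.134)<.006);Q=P[k];print('knobtop',k.sum(),Q.min(0),Q.max(0),Q.mean(0));
r=cv2.minAreaRect(Q[:,:2].astype(np.float32)*1000);print(r)
v,u=np.nonzero(mask(im,'yel'));P=np.c_[(u-c['cx'])/c['fx'],(v-c['cy'])/c['fy'],np.ones(len(u))]*D[v,u][:,None];P=P@T[:3,:3].T+T[:3,3]
k=(u>290)&(u<345)&(abs(P[:,2]-.096)<.005)&(P[:,0]>.49);print('arm',cv2.minAreaRect(P[k,:2].astype(np.float32)*1000),P[k,2].mean())
cr=cv2.resize(im[180:440,230:490],None,fx=2.3,fy=2.3,interpolation=cv2.INTER_CUBIC);cv2.imwrite('pics/w1c.png',cr[:,:,::-1])
E
```

```text
red 1277.0 [624.5 261.5] ctr [0.483 0.475] corners [[0.446, 0.456], [0.448, 0.483], [0.522, 0.494], [0.519, 0.466]]
red 639.5 [318.5 258. ] ctr [0.455 0.182] corners [[0.478, 0.169], [0.431, 0.174], [0.433, 0.194], [0.48, 0.19]]
red 375.0 [417.5 126. ] ctr [0.34  0.278] corners [[0.327, 0.271], [0.328, 0.285], [0.355, 0.285], [0.353, 0.27]]
yel 3449.5 [599.6 285.1] ctr [0.525 0.482] corners [[0.611, 0.447], [0.435, 0.475], [0.449, 0.513], [0.628, 0.49]]
yel 610.0 [414.  146.6] ctr [0.361 0.283] corners [[0.325, 0.272], [0.325, 0.287], [0.399, 0.295], [0.4, 0.279]]
yel 590.5 [315.7 294.3] ctr [0.511 0.174] corners [[0.546, 0.16], [0.475, 0.17], [0.477, 0.187], [0.548, 0.178]]
blue 19436.0 [ 49.8 326.9] ctr [ 0.513 -0.107] corners [[0.454, -0.203], [0.403, -0.028], [0.576, -0.004], [0.645, -0.203]]
blue 223.0 [367.9 334.1] ctr [0.549 0.226] corners [[0.536, 0.219], [0.536, 0.232], [0.561, 0.233], [0.562, 0.22]]
white 9443.0 [336.5 354.5] ctr [0.595 0.191] corners [[0.518, 0.134], [0.521, 0.252], [0.68, 0.253], [0.677, 0.124]]
white 3534.5 [432.7 316.5] ctr [0.554 0.304] corners [[0.566
[... 165 characters left out ...]
.092]]
white 196.5 [626.3 219. ] ctr [0.455 0.508] corners [[0.46, 0.497], [0.444, 0.498], [0.451, 0.519], [0.467, 0.518]]
amber 987.5 [398.  265.3] ctr [0.49  0.267] corners [[0.474, 0.236], [0.459, 0.282], [0.507, 0.299], [0.524, 0.251]]
amber 106.0 [380.3 233.7] ctr [0.452 0.249] corners [[0.453, 0.229], [0.439, 0.264], [0.452, 0.269], [0.465, 0.234]]
knobtop 540 [0.43911767 0.1734491  0.12837556] [0.47978627 0.19078092 0.13588738] [0.45840993 0.18222409 0.13301464]
((459.3631896972656, 182.05282592773438), (13.940176010131836, 40.347923278808594), 80.49239349365234)
arm ((519.614013671875, 172.46717834472656), (17.745529174804688, 57.4027099609375), 82.14910125732422) 0.09539300481013474
```

View pics/w1c.png

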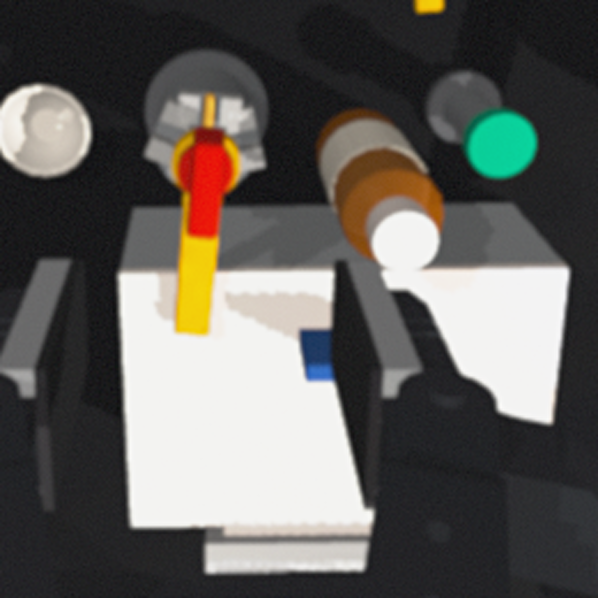

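```bash
python3 - <<'E'
from h import *
go([0.459,0.182,0.20],R_down(-0.14));go([0.459,0.182,0.119],R_down(-0.14))
E
```

```text
shift [-60.0, -2.5, 159.3] rot [-0.0012, -0.0017, 0.0583]
shift [-60.1, -2.4, 240.3] rot [-0.0012, -0.0017, 0.0583]
```

```bash
python3 -m jog '[[[-20,-1,35],[0,0,0.02],0.5],[[-40,-2,70],[0,0,0.04],0.5],[[-60,-2.5,105],[0,0,0.058],0.45],[[-60,-2.5,140],[0,0,0.058],0.45],[[-60,-2.5,170],[-0.001,-0.002,0.058],0.45],[[-60,-2.5,190],[-0.001,-0.002,0.058],0.45],[[-60,-2.5,210],[-0.001,-0.002,0.058],0.45],[[-60,-2.5,225],[-0.001,-0.002,0.058],0.45],[[-60,-2.5,240],[-0.001,-0.002,0.058],0.45],[[-60,-2.5,240],[-0.001,-0.002,0.058],0.45],[[-60,-2.5,240],[-0.001,-0.002,0.058],0.45]]'
python3 - <<'E'
from h import *
st()
c=get_calibration('wrist');im,d=camera('wrist');cv2.imwrite('pics/w2.png',im[:,:,::-1])
E
```

```text
time_s: 2.15
eef_pos: [0.4576, 0.1832, 0.1187]
eef_rot: [-0.001, 0.069, 0.998, -0.0]
wrist_force: [0.1, 0.4, 0.2]
opening: 0.454
2.15 [0.4576 0.1832 0.1187] xax [-0.991  0.137  0.002] z [-0.002 -0.    -1.   ] F [0.1 0.4 0.2] op 0.454 q [ 0.14  0.16  1.91 -0.    1.07 -1.29]
```

View pics/w2.png

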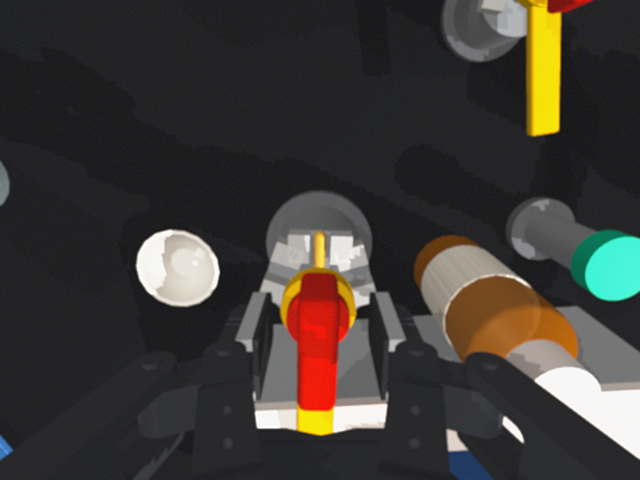

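```bash
python3 -m jog '[[[0,0,0],[0,0,0],0],[[0,0,0],[0,0,0],0],[[0,0,0],[0,0,0],0],[[0,0,0],[0,0,0],0],[[0,0,0],[0,0,0],0],[[0,0,-3],[0,0,0],0],[[0,0,-6],[0,0,0],0],[[0,0,-9],[0,0,0],0],[[0,0,-11],[0,0,0],0],[[0,0,-11.5],[0,0,0],0],[[0,0,-11.5],[0,0,0],0]]'
python3 -c "
from h import *
st();o=get_obs();print(o['torque'])"
```

```text
time_s: 3.12
eef_pos: [0.4589, 0.1822, 0.1311]
eef_rot: [0.001, 0.069, 0.998, -0.001]
wrist_force: [3.8, -5.0, -9.8]
opening: 0.147
3.12 [0.4589 0.1822 0.1311] xax [-0.99   0.138 -0.002] z [ 0.001 -0.002 -1.   ] F [ 3.8 -5.  -9.8] op 0.147 q [ 0.14  0.14  1.91 -0.    1.09 -1.29]
[-0.53307485 -0.68164212  0.04689704]
```

```bash
python3 -m jog '[[[0,0,0],[0,0,0.08],0],[[0,0,0],[0,0,0.18],0],[[0,0,0],[0,0,0.28],0],[[0,0,0],[0,0,0.38],0],[[0,0,0],[0,0,0.48],0],[[0,0,0],[0,0,0.58],0],[[0,0,0],[0,0,0.68],0],[[0,0,0],[0,0,0.78],0],[[0,0,0],[0,0,0.88],0],[[0,0,0],[0,0,0.98],0],[[0,0,0],[0,0,1.08],0],[[0,0,0],[0,0,1.18],0],[[0,0,0],[0,0,1.25],0],[[0,0,0],[0,0,1.25],0],[[0,0,0],[0,0,1.25],0]]'
python3 - <<'E'
from h import *
st();o=get_obs();print(o['torque'])
for n in ['wrist','top']:
    im,d=camera(n);cv2.imwrite(f'pics/{n}3.png',im[:,:,::-1])
E
```

```text
time_s: 4.37
eef_pos: [0.4601, 0.1831, 0.1315]
eef_rot: [0.002, 0.64, 0.768, 0.002]
wrist_force: [6.2, 4.8, -10.3]
opening: 0.152
4.37 [0.4601 0.1831 0.1315] xax [-0.181  0.983 -0.   ] z [ 0.005  0.    -1.   ] F [  6.2   4.8 -10.3] op 0.152 q [ 0.14  0.14  1.91 -0.    1.09 -0.04]
[ 0.66701998 -0.96950162  0.02429017]
```

View pics/wrist3.png

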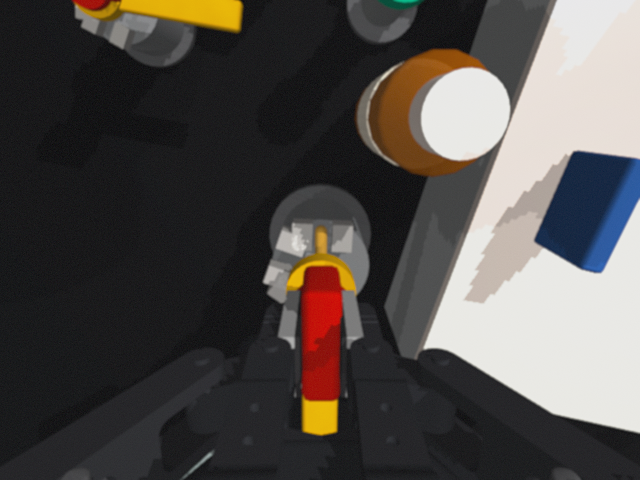

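```bash
python3 -m jog '[[[0,0,3],[0,0,0],0],[[0,0,6],[0,0,0],0],[[0,0,9],[0,0,0],0],[[0,0,11],[0,0,0],0],[[0,0,11],[0,0,0],0],[[0,0,11],[0,0,0],0.15]]'
python3 -m jog '[[[0,0,0],[0,0,0],0.45],[[0,0,0],[0,0,0],0.45],[[0,0,0],[0,0,0],0.45],[[0,0,0],[0,0,0],0.45]]'
python3 -m jog '[[[0,0,-20],[0,0,0],0.45],[[0,0,-50],[0,0,0],0.45],[[0,0,-90],[0,0,0],0.45],[[0,0,-130],[0,0,0],0.45],[[0,0,-165],[0,0,0],0.45],[[0,0,-200],[0,0,0],0.45],[[0,0,-200],[0,0,0],0.45],[[0,0,-200],[0,0,0],0.45]]'
python3 - <<'E'
from h import *
st()
c=get_calibration('wrist');im,d=camera('wrist');cv2.imwrite('pics/w4.png',im[:,:,::-1]);np.savez('pics/w4.npz',d=d,**c)
im,d=camera('top');cv2.imwrite('pics/top4.png',im[:,:,::-1])
E
```

```text
time_s: 4.97
eef_pos: [0.4604, 0.1832, 0.1214]
eef_rot: [0.002, 0.64, 0.769, 0.002]
wrist_force: [-1.6, 1.2, 4.6]
opening: 0.153
time_s: 5.3
eef_pos: [0.4605, 0.1832, 0.1215]
eef_rot: [0.002, 0.64, 0.769, 0.002]
wrist_force: [-0.5, -0.9, -0.3]
opening: 0.445
time_s: 5.97
eef_pos: [0.4607, 0.1832, 0.324]
eef_rot: [0.004, 0.64, 0.769, 0.004]
wrist_force: [0.8, -0.3, -0.7]
opening: 0.448
5.97 [0.4607 0.1832 0.324 ] xax [-0.181  0.983 -0.001] z [ 0.011  0.001 -1.   ] F [ 0.8 -0.3 -0.7] op 0.448 q [ 0.14 -0.07  1.71 -0.    1.49 -0.04]
```

View pics/w4.png

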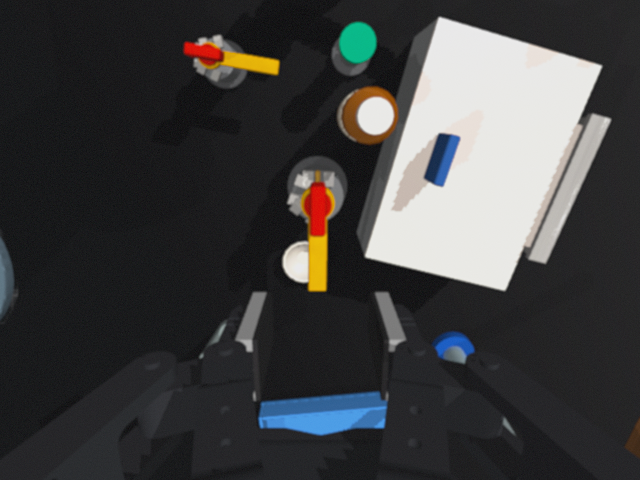

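View pics/top4.png

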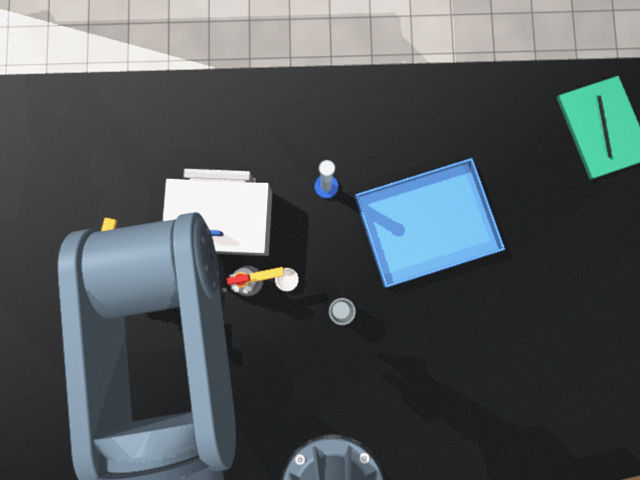

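The wrist view shows the arm turned to the dish side (tip at (318,290)) and the lid clear. I'll check that the knob is down and measure the lid, fin and tray.

```bash
python3 - <<'E'
from h import *
im=cv2.imread('pics/w4.png')[:,:,::-1].copy();c=dict(np.load('pics/w4.npz'));D=c['d'];T=c['world_from_camera']
def pts(m):
    v,u=np.nonzero(m);P=np.c_[(u-c['cx'])/c['fx'],(v-c['cy'])/c['fy'],np.ones(len(u))]*D[v,u][:,None];return u,v,P@T[:3,:3].T+T[:3,3]
u,v,P=pts(mask(im,'red'));k=(u>290)&(u<345);Q=P[k];print('knob z',np.percentile(Q[:,2],[10,50,75,90]))
t=Q[Q[:,2]>np.percentile(Q[:,2],60)-.004];print(cv2.minAreaRect(t[:,:2].astype(np.float32)*1000))
u,v,P=pts(mask(im,'yel'));k=(u>300)&(u<330)&(v>210)&(abs(P[:,2]-.096)<.006);r=cv2.minAreaRect(P[k,:2].astype(np.float32)*1000);print('arm',r,P[k,2].mean())
u,v,P=pts(mask(im,'blue'));k=(u>420)&(u<465)&(v<190);Q=P[k];print('fin z',np.percentile(Q[:,2],[5,50,90]));
t=Q[Q[:,2]>.119];print('fin',cv2.minAreaRect(t[:,:2].astype(np.float32)*1000),t.mean(0))
m=(im.min(2)>120).astype(np.uint8)
u,v,P=pts(m);k=(abs(P[:,2]-.086)<.004)&(u>350)&(P[:,0]>.5);Q=P[k]
r=cv2.minAreaRect(Q[:,:2].astype(np.float32)*1000);print('lid',r,np.median(Q[:,2]),cv2.boxPoints(r).round(1).tolist())
im=cv2.imread('pics/top0.png')[:,:,::-1].copy();ct=get_calibration('top')
a,r,cc=blobs(mask(im,'blue'))[0];ap=cv2.approxPolyDP(cc,6,True)[:,0];print('tray',ap.tolist(),np.round(ray(ct,ap,.03)[:,:2],3).tolist())
E
```

```text
knob z [0.10673545 0.1329603  0.13360657 0.13413987]
((456.53619384765625, 209.9672088623047), (13.406411170959473, 96.38943481445312), 10.029183387756348)
arm ((469.1392822265625, 133.9208221435547), (20.16191864013672, 82.7478256225586), 13.88427734375) 0.09542533965905729
fin z [0.09517209 0.11968736 0.12204679]
fin ((504.9148864746094, 244.03758239746094), (41.328155517578125, 118.72096252441406), 87.56568908691406) [0.55849443 0.24208512 0.12388891]
lid ((603.8955078125, 238.13287353515625), (220.7655029296875, 157.78330993652344), 86.02306365966797) 0.08545354772840322 [[517.5, 133.5], [674.9000244140625, 122.5], [690.2999877929688, 342.79998779296875], [532.7999877929688, 353.70001220703125]]
tray [[471, 158], [355, 194], [383, 286], [505, 249]] [[0.723, -0.335], [0.647, -0.067], [0.438, -0.122], [0.513, -0.398]]
```

```bash
python3 - <<'E'
from h import *
c=dict(np.load('pics/w4.npz'))
print('bottle cap',ray(c,[[375,116]],.13))
ct=get_calibration('top');print('top cap',ray(ct,[[197,264]],.13),'cyl',ray(ct,[[327,168]],.172),'beaker',ray(ct,[[342,311]],.075))
Y=-0.0694-np.pi/2
for z in [.2,.12,.105]: go([.559,.2415,z],R_down(Y))
E
```

```text
bottle cap [[0.49183315 0.26521604 0.13      ]]
top cap [[0.49097405 0.26507276 0.13      ]] cyl [[ 0.67115551 -0.00278571  0.172     ]] beaker [[ 0.38699465 -0.02760944  0.075     ]]
shift [39.5, 108.5, 120.8] rot [0.004, -0.0001, 0.2517]
shift [39.5, 108.2, 200.8] rot [0.004, -0.0001, 0.2517]
shift [39.5, 108.2, 215.8] rot [0.004, -0.0001, 0.2517]
```

```bash
python3 -m jog '[[[10,27,15],[0,0,0.06],0.35],[[20,54,40],[0,0,0.12],0.35],[[30,81,75],[0,0,0.18],0.35],[[39.5,108,110],[0.004,0,0.25],0.35],[[39.5,108,140],[0.004,0,0.25],0.35],[[39.5,108,160],[0.004,0,0.25],0.35],[[39.5,108,160],[0.004,0,0.25],0.35],[[39.5,108,160],[0.004,0,0.25],0.35]]'
python3 - <<'E'
from h import *
st()
c=get_calibration('wrist');im,d=camera('wrist');cv2.imwrite('pics/w5.png',im[:,:,::-1]);np.savez('pics/w5.npz',d=d,**c)
E
```

```text
time_s: 6.73
eef_pos: [0.5565, 0.241, 0.1578]
eef_rot: [-0.002, 0.731, 0.683, -0.003]
wrist_force: [-0.7, 0.5, -0.0]
opening: 0.35
6.73 [0.5565 0.241  0.1578] xax [ 0.068  0.998 -0.002] z [-0.006 -0.001 -1.   ] F [-0.7  0.5 -0. ] op 0.35 q [0.21 0.34 1.59 0.   1.21 0.28]
```

View pics/w5.png

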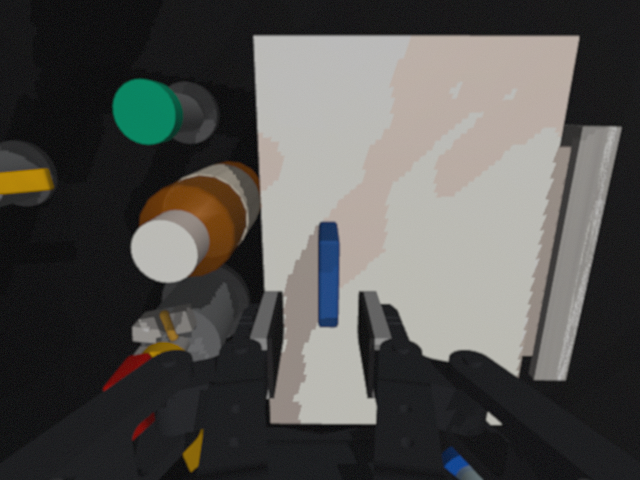

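```bash
python3 - <<'E'
from h import *
im=cv2.imread('pics/w5.png')[:,:,::-1].copy();c=dict(np.load('pics/w5.npz'));D=c['d'];T=c['world_from_camera']
m=mask(im,'blue');v,u=np.nonzero(m);P=np.c_[(u-c['cx'])/c['fx'],(v-c['cy'])/c['fy'],np.ones(len(u))]*D[v,u][:,None];P=P@T[:3,:3].T+T[:3,3]
k=(abs(P[:,2]-.122)<.004)&(u<345);Q=P[k];print(cv2.minAreaRect(Q[:,:2].astype(np.float32)*1000),Q.mean(0),k.sum())
m2=(im.min(2)>100);v,u=np.nonzero(m2);P=np.c_[(u-c['cx'])/c['fx'],(v-c['cy'])/c['fy'],np.ones(len(u))]*D[v,u][:,None];P=P@T[:3,:3].T+T[:3,3]
k=(abs(P[:,2]-.086)<.002)&(u>240)&(v<430);r=cv2.minAreaRect(P[k,:2].astype(np.float32)*1000);print('lid',r,cv2.boxPoints(r).round(1).tolist())
cv2.imwrite('pics/w5c.png',cv2.resize(im[200:420,240:420],None,fx=3,fy=2.7)[:,:,::-1])
E
```

```text
((560.6450805664062, 242.20654296875), (42.72936248779297, 8.541524887084961), 86.14167785644531) [0.56059559 0.24353535 0.12131063] 1634
lid ((603.6210327148438, 237.84519958496094), (221.0706024169922, 156.65164184570312), 86.11006927490234) [[518.0, 132.89999389648438], [674.2999877929688, 122.30000305175781], [689.2999877929688, 342.79998779296875], [533.0, 353.3999938964844]]
```

View pics/w5c.png

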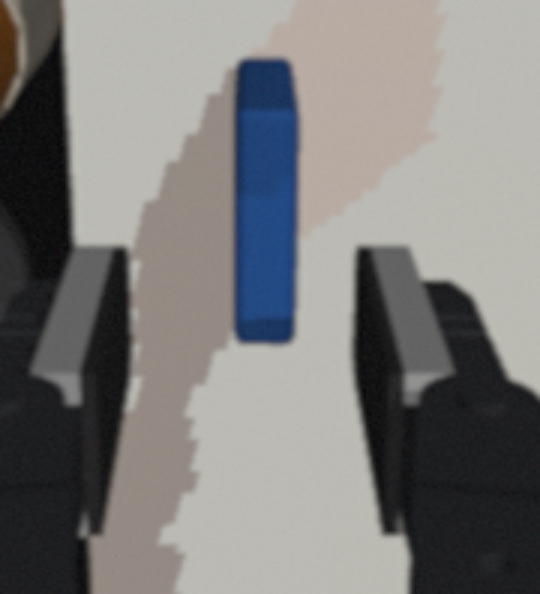

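```bash
python3 - <<'E'
from h import *
go([.5605,.242,.106],R_down(-0.068-np.pi/2))
E
```

```text
shift [0.9, 2.5, 54.3] rot [-0.0018, 0.0005, 0.0003]
```

```bash
python3 -m jog '[[[1,4,10],[-0.003,0,0],0.35],[[1,4,25],[-0.004,0,0],0.35],[[1,4,38],[-0.004,0,0],0.35],[[1,4,48],[-0.004,0,0],0.35],[[1,3.5,53],[-0.004,0,0],0.35],[[1,3.5,53],[-0.004,0,0],0.35],[[1,3.5,53],[-0.004,0,0],0.35]]'
python3 - <<'E'
from h import *
st()
im,d=camera('wrist');cv2.imwrite('pics/w6.png',im[:,:,::-1])
E
```

```text
time_s: 7.37
eef_pos: [0.5616, 0.242, 0.1074]
eef_rot: [0.001, 0.731, 0.683, 0.001]
wrist_force: [0.0, 1.1, 1.3]
opening: 0.346
7.37 [0.5616 0.242  0.1074] xax [ 0.068  0.998 -0.   ] z [ 0.002 -0.001 -1.   ] F [0.  1.1 1.3] op 0.346 q [ 0.21  0.41  1.62 -0.    1.11  0.28]
```

View pics/w6.png

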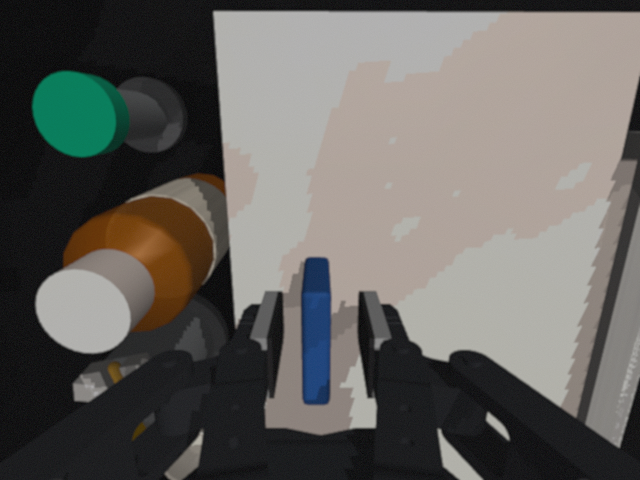

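```bash
python3 -m jog '[[[0,0,0],[0,0,0],0],[[0,0,0],[0,0,0],0],[[0,0,0],[0,0,0],0],[[0,0,0],[0,0,0],0],[[0,0,0],[0,0,0],0]]'
python3 - <<'E'
from h import *
st()
p0,R0=tool();yaw=-.068;ex=np.array([np.cos(yaw),np.sin(yaw),0]);ey=np.array([-ex[1],ex[0],0])
O=np.array([.6005,.239,.08]);piv=O+.075*ex
def row(th,draw,up):
    A=Ro.from_rotvec(th*ey);p=piv+A.apply(p0-piv)-draw*ex+np.array([0,0,up])
    print(th,draw,up,np.round(R0.inv().apply(p-p0)*1000,1).tolist(),np.round((R0.inv()*A*R0).as_rotvec(),3).tolist())
for th in np.arange(.03,.36,.04): row(th,0,0)
for d in [.003,.006,.009,.012,.015,.017]: row(.35,d,0.000)
for u in [.01,.03,.06,.09]: row(.35,.017,u)
E
```

```text
time_s: 7.83
eef_pos: [0.5628, 0.2423, 0.109]
eef_rot: [0.002, 0.731, 0.683, 0.002]
wrist_force: [0.1, -0.1, 4.9]
opening: 0.106
7.83 [0.5628 0.2423 0.109 ] xax [0.068 0.998 0.   ] z [ 0.005  0.    -1.   ] F [ 0.1 -0.1  4.9] op 0.106 q [ 0.21  0.41  1.61 -0.    1.11  0.28]
0.03 0 0 [0.0, 0.9, -3.4] [0.03, 0.0, 0.0]
0.07 0 0 [0.0, 2.3, -7.8] [0.07, 0.0, 0.0]
0.11000000000000001 0 0 [0.0, 3.9, -12.2] [0.11, 0.0, 0.0]
0.15000000000000002 0 0 [0.0, 5.7, -16.5] [0.15, 0.0, 0.0]
0.19000000000000003 0 0 [0.0, 7.6, -20.8] [0.19, 0.0, 0.0]
0.23000000000000004 0 0 [0.0, 9.7, -24.9] [0.23, 0.0, 0.0]
0.27 0 0 [0.0, 12.0, -29.0] [0.27, 0.0, 0.0]
0.31000000000000005 0 0 [0.0, 14.4, -33.0] [0.31, 0.0, 0.0]
0.3500000000000001 0 0 [0.0, 17.0, -36.9] [0.35, 0.0, 0.0]
0.35 0.003 0.0 [0.0, 14.0, -36.9] [0.35, 0.0, 0.0]
0.35 0.006 0.0 [0.0, 11.0, -36.9] [0.35, 0.0, 0.0]
0.35 0.009 0.0 [0.0, 8.0, -36.9] [0.35, 0.0, 0.0]
0.35 0.012 0.0 [0.0, 5.0, -36.9] [0.35, 0.0, 0.0]
0.35 0.015 0.0 [0.0, 2.0, -36.9] [0.35, 0.0, 0.0]
0.35 0.017 0.0 [0.0, -0.0, -36.9] [0.35, 0.0, 0.0]
0.35 0.017 0.01 [0.0, 0.0, -46.9] [0.35, 0.0, 0.0]
0.35 0.017 0.03 [0.0, 0.1, -66.9] [0.35, 0.0, 0.0]
0.35 0.017 0.06 [0.0, 0.3, -96.9] [0.35, 0.0, 0.0]
0.35 0.017 0.09 [0.1, 0.4, -126.9] [0.35, 0.0, 0.0]
```

```bash
python3 -m jog '[[[0,0.5,-1.7],[0.015,0,0],0],[[0,0.9,-3.4],[0.03,0,0],0],[[0,1.6,-5.6],[0.05,0,0],0],[[0,2.3,-7.8],[0.07,0,0],0],[[0,3.1,-10],[0.09,0,0],0],[[0,3.9,-12.2],[0.11,0,0],0],[[0,4.8,-14.4],[0.13,0,0],0],[[0,5.7,-16.5],[0.15,0,0],0],[[0,5.7,-16.5],[0.15,0,0],0]]'
python3 -c "
from h import *
st();o=get_obs();print(o['torque'])"
```

```text
time_s: 8.58
eef_pos: [0.5687, 0.2417, 0.1253]
eef_rot: [-0.054, 0.729, 0.681, -0.05]
wrist_force: [-1.0, 0.8, -1.8]
opening: 0.1
8.58 [0.5687 0.2417 0.1253] xax [0.068 0.998 0.   ] z [-0.146  0.01  -0.989] F [-1.   0.8 -1.8] op 0.1 q [0.19 0.48 1.48 0.04 1.32 0.25]
[ 0.03839745 -0.03673075 -0.03959713]
```

```bash
cat > tilt.py <<'E'
from h import *
P0=np.array([.5628,.2423,.109]);R0=R_down(-.068-np.pi/2)
yaw=-.068;ex=np.array([np.cos(yaw),np.sin(yaw),0]);ey=np.array([-ex[1],ex[0],0])
piv=np.array([.6005,.239,.08])+.075*ex
def row(th,draw,up):
    p,R=tool();A=Ro.from_rotvec(th*ey);t=piv+A.apply(P0-piv)-draw*ex+np.array([0,0,up])
    print(round(th,3),draw,up,np.round(R.inv().apply(t-p)*1000,1).tolist(),np.round((R.inv()*A*R0).as_rotvec(),3).tolist())
E
python3 - <<'E'
from tilt import *
for th in np.arange(.19,.36,.04): row(th,0,0)
for d in [.006,.012,.017]: row(.35,d,0.001)
E
```

```text
0.19 0 0 [0.2, 0.9, -4.6] [0.043, -0.0, -0.0]
0.23 0 0 [0.2, 2.4, -9.1] [0.083, -0.0, -0.0]
0.27 0 0 [0.2, 4.0, -13.4] [0.123, -0.0, -0.0]
0.31 0 0 [0.2, 5.8, -17.7] [0.163, -0.0, -0.0]
0.35 0 0 [0.2, 7.7, -22.0] [0.203, -0.0, -0.0]
0.35 0.006 0.001 [0.2, 1.7, -22.1] [0.203, -0.0, -0.0]
0.35 0.012 0.001 [0.2, -4.3, -21.2] [0.203, -0.0, -0.0]
0.35 0.017 0.001 [0.2, -9.2, -20.5] [0.203, -0.0, -0.0]
```

```bash
python3 -m jog '[[[0,0.4,-2.3],[0.02,0,0],0],[[0,0.9,-4.6],[0.043,0,0],0],[[0,1.6,-6.8],[0.063,0,0],0],[[0,2.4,-9.1],[0.083,0,0],0],[[0,3.2,-11.2],[0.103,0,0],0],[[0,4,-13.4],[0.123,0,0],0],[[0,5.8,-17.7],[0.163,0,0],0],[[0,7.7,-22],[0.203,0,0],0],[[0,7.7,-22],[0.203,0,0],0],[[0,7.7,-22],[0.203,0,0],0]]'
python3 - <<'E'
from tilt import *
st()
im,d=camera('wrist');cv2.imwrite('pics/w7.png',im[:,:,::-1])
im,d=camera('scene');cv2.imwrite('pics/s7.png',cv2.resize(im[220:420,280:520],None,fx=3.3,fy=3)[:,:,::-1])
for d in [.003,.006,.009,.012,.015,.017]: row(.35,d,0.000)
E
```

```text
time_s: 9.42
eef_pos: [0.5796, 0.2408, 0.1454]
eef_rot: [-0.127, 0.72, 0.672, -0.119]
wrist_force: [-0.6, 0.0, -0.3]
opening: 0.104
9.42 [0.5796 0.2408 0.1454] xax [0.068 0.998 0.   ] z [-0.342  0.023 -0.939] F [-0.6  0.  -0.3] op 0.104 q [0.17 0.61 1.28 0.08 1.6  0.22]
0.35 0.003 0.0 [0.3, -2.9, 0.6] [0.001, -0.0, -0.0]
0.35 0.006 0.0 [0.3, -5.8, 1.6] [0.001, -0.0, -0.0]
0.35 0.009 0.0 [0.3, -8.6, 2.7] [0.001, -0.0, -0.0]
0.35 0.012 0.0 [0.3, -11.4, 3.7] [0.001, -0.0, -0.0]
0.35 0.015 0.0 [0.3, -14.2, 4.7] [0.001, -0.0, -0.0]
0.35 0.017 0.0 [0.3, -16.1, 5.4] [0.001, -0.0, -0.0]
```

View pics/w7.png

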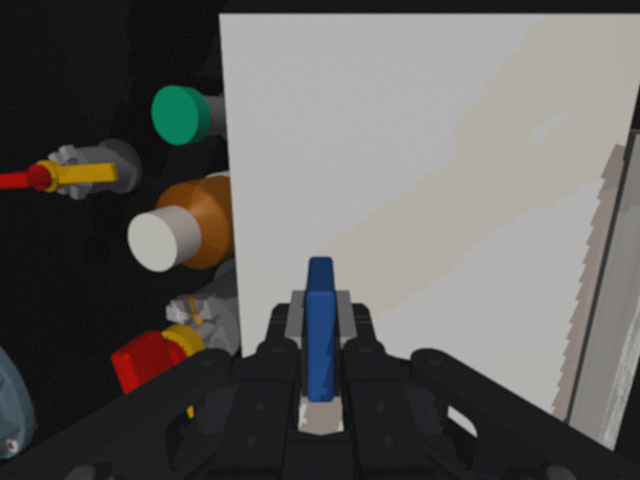

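View pics/s7.png

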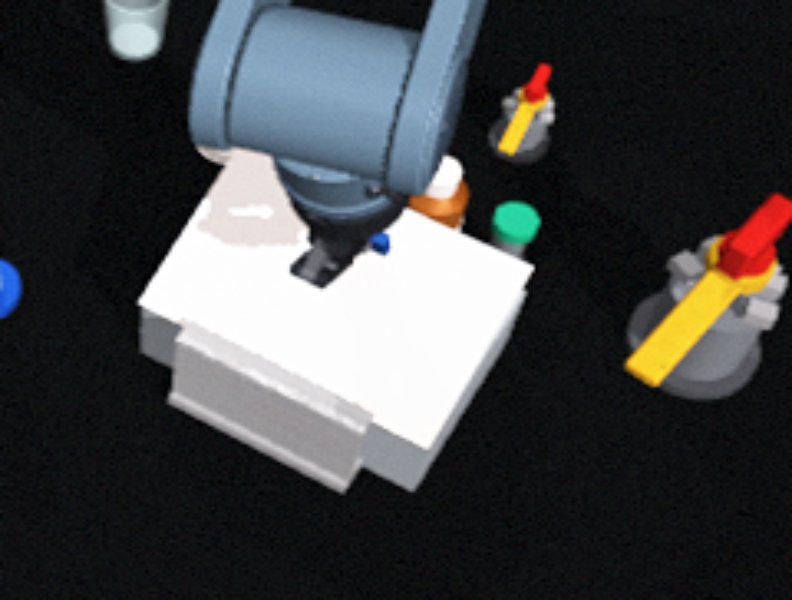

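The lid is tipped with its tongue still under the keeper (wrist view: lid still engaged at the right edge, bottle at (190,225) undisturbed). Now I draw it out.

```bash
python3 -m jog '[[[0,-2,0.3],[0,0,0],0],[[0,-4,1],[0,0,0],0],[[0,-6,1.6],[0,0,0],0],[[0,-8,2.4],[0,0,0],0],[[0,-10,3.1],[0,0,0],0],[[0,-12,3.8],[0,0,0],0],[[0,-14,4.6],[0,0,0],0],[[0,-16,5.2],[0,0,0],0],[[0,-17,5.6],[0,0,0],0],[[0,-17,5.6],[0,0,0],0]]'
python3 - <<'E'
from tilt import *
st()
im,d=camera('wrist');cv2.imwrite('pics/w8.png',im[:,:,::-1])
for u in [.005,.02,.05,.09]: row(.35,.018,u)
E
```

```text
time_s: 10.35
eef_pos: [0.5638, 0.2421, 0.1478]
eef_rot: [-0.125, 0.72, 0.673, -0.116]
wrist_force: [6.0, -0.3, 4.6]
opening: 0.107
10.35 [0.5638 0.2421 0.1478] xax [0.069 0.998 0.001] z [-0.335  0.024 -0.942] F [ 6.  -0.3  4.6] op 0.107 q [0.17 0.57 1.33 0.08 1.57 0.23]
0.35 0.018 0.005 [0.1, -3.1, -2.2] [0.008, -0.001, -0.0]
0.35 0.018 0.02 [0.1, -8.2, -16.4] [0.008, -0.001, -0.0]
0.35 0.018 0.05 [0.2, -18.2, -44.6] [0.008, -0.001, -0.0]
0.35 0.018 0.09 [0.2, -31.7, -82.3] [0.008, -0.001, -0.0]
```

View pics/w8.png

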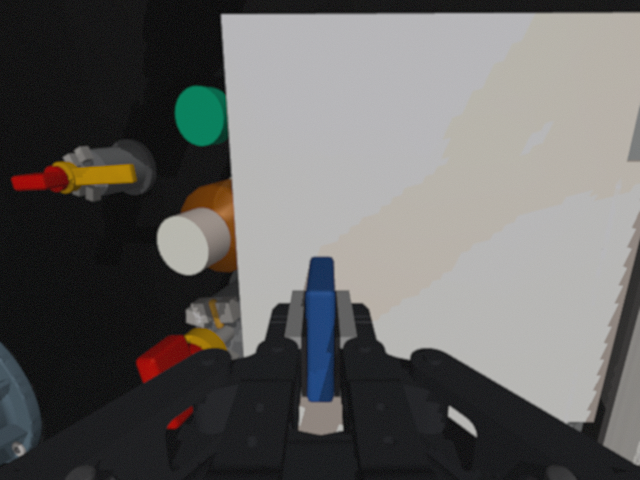

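```bash
python3 -m jog '[[[0,-2,-1.2],[0,0,0],0],[[0,-3.6,-4],[0,0,0],0],[[0,-5,-8],[0,0,0],0],[[0,-6.5,-12],[0,0,0],0],[[0,-8.2,-16.4],[0,0,0],0],[[0,-8.2,-16.4],[0,0,0],0]]'
python3 - <<'E'
from tilt import *
st()
im,d=camera('wrist');cv2.imwrite('pics/w9.png',im[:,:,::-1])
im,d=camera('scene');cv2.imwrite('pics/s9.png',cv2.resize(im[220:420,280:520],None,fx=3.3,fy=3)[:,:,::-1])
E
```

```text
time_s: 10.9
eef_pos: [0.5616, 0.2425, 0.1669]
eef_rot: [-0.125, 0.72, 0.673, -0.116]
wrist_force: [-0.0, 0.7, -2.3]
opening: 0.101
10.9 [0.5616 0.2425 0.1669] xax [0.068 0.998 0.001] z [-0.334  0.024 -0.942] F [-0.   0.7 -2.3] op 0.101 q [0.17 0.55 1.32 0.08 1.6  0.23]
```

View pics/s9.png

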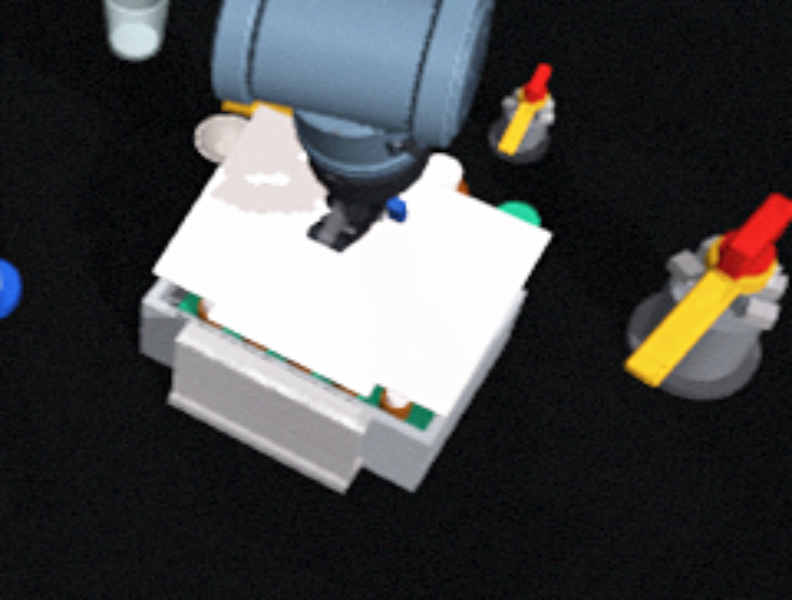

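```bash
python3 - <<'E'
from tilt import *
p,R=tool()
go([.5616,.2425,.25],R);go([.5616,.2425,.31],R_down(-.068-np.pi/2))
E
```

```text
shift [0.3, -28.1, -79.1] rot [0.0, 0.0, 0.0]
shift [0.3, -48.2, -135.6] rot [-0.3422, -0.0011, -0.0003]
```

```bash
python3 -m jog '[[[0,-4,-10],[0,0,0],0],[[0,-9,-25],[0,0,0],0],[[0,-15,-42],[0,0,0],0],[[0,-22,-60],[0,0,0],0],[[0,-28,-79],[-0.05,0,0],0],[[0,-35,-98],[-0.11,0,0],0],[[0,-41,-115],[-0.17,0,0],0],[[0,-46,-128],[-0.23,0,0],0],[[0,-48,-135],[-0.29,0,0],0],[[0,-48,-135.6],[-0.342,0,0],0],[[0,-48,-135.6],[-0.342,0,0],0],[[0,-48,-135.6],[-0.342,0,0],0]]'
python3 - <<'E'
from tilt import *
st();print(get_obs()['torque'])
c=get_calibration('wrist');im,D=camera('wrist');cv2.imwrite('pics/w10.png',im[:,:,::-1]);np.savez('pics/w10.npz',d=D,**c)
T=c['world_from_camera'];v,u=np.nonzero((im.min(2)>100));P=np.c_[(u-c['cx'])/c['fx'],(v-c['cy'])/c['fy'],np.ones(len(u))]*D[v,u][:,None];P=P@T[:3,:3].T+T[:3,3]
k=(abs(P[:,2]-.29)<.03)&(v<250);Q=P[k]
A=np.c_[Q[:,:2]-[.6,.24],np.ones(len(Q))];print(np.linalg.lstsq(A,Q[:,2],rcond=None)[0],k.sum())
im,d=camera('top');cv2.imwrite('pics/t10.png',im[:,:,::-1])
im,d=camera('scene');cv2.imwrite('pics/s10.png',im[:,:,::-1])
E
```

```text
time_s: 12.0
eef_pos: [0.5609, 0.2423, 0.3107]
eef_rot: [-0.001, 0.731, 0.683, 0.0]
wrist_force: [0.6, -0.2, -1.7]
opening: 0.105
12.0 [0.5609 0.2423 0.3107] xax [0.068 0.998 0.001] z [-0.001  0.001 -1.   ] F [ 0.6 -0.2 -1.7] op 0.105 q [0.21 0.22 1.43 0.   1.49 0.28]
[-0.00126293  0.03006466  0.01749247]
[-0.00417986  0.00078638  0.28698637] 95823
```

View pics/w10.png

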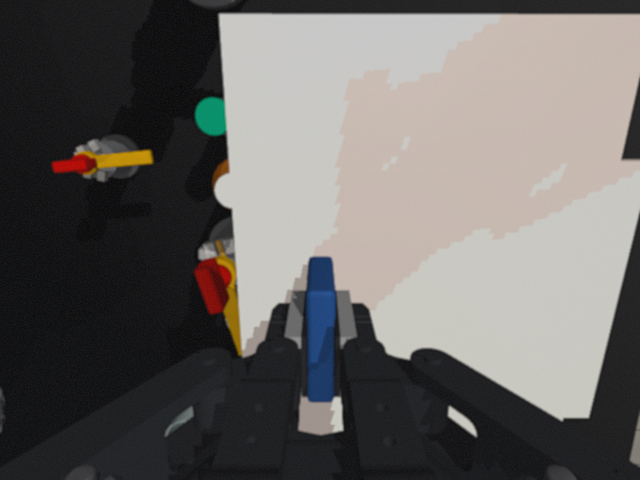

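View pics/s10.png

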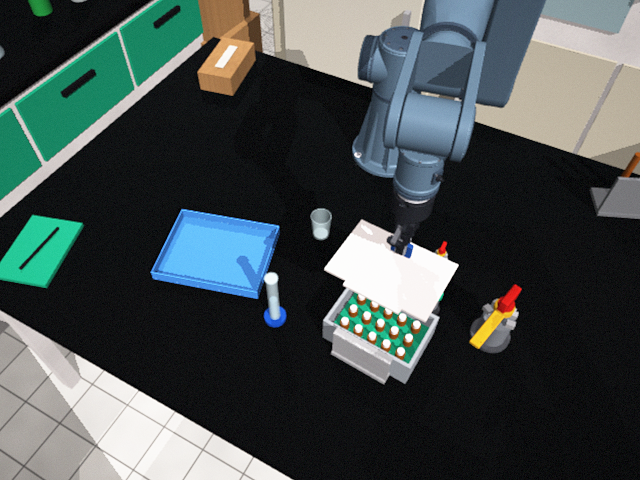

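```bash
python3 - <<'E'
from tilt import *
go([.536,-.243,.30],R_down(.272-np.pi/2))
E
```

```text
shift [-485.5, 7.7, 8.9] rot [-0.0026, -0.0011, -0.3408]
```

```bash
python3 -m jog '[[[-8,0,0],[0,0,0],0],[[-24,0,0],[0,0,-0.01],0],[[-48,0,0],[0,0,-0.03],0],[[-76,1,0],[0,0,-0.05],0],[[-106,2,0],[0,0,-0.075],0],[[-136,2,0],[0,0,-0.1],0],[[-166,3,0],[0,0,-0.125],0],[[-196,3,0],[0,0,-0.15],0],[[-226,4,0],[0,0,-0.175],0],[[-256,4,0],[0,0,-0.2],0],[[-286,5,0],[0,0,-0.225],0],[[-316,5,2],[0,0,-0.25],0],[[-346,6,3],[0,0,-0.275],0],[[-376,6,4],[0,0,-0.295],0],[[-404,7,5],[0,0,-0.31],0],[[-430,7,6],[0,0,-0.325],0],[[-454,8,7],[0,0,-0.341],0],[[-472,8,8],[0,0,-0.341],0],[[-482,8,9],[0,0,-0.341],0],[[-485.5,8,9],[0,0,-0.341],0]]'
python3 -m jog '[[[0,0,0],[0,0,0],0],[[0,0,0],[0,0,0],0]]'
python3 - <<'E'
from tilt import *
st()
im,d=camera('top');cv2.imwrite('pics/t11.png',im[:,:,::-1])
go([.536,-.243,.12],R_down(.272-np.pi/2))
E
```

```text
time_s: 13.82
eef_pos: [0.5356, -0.245, 0.2989]
eef_rot: [-0.002, 0.606, 0.796, -0.001]
wrist_force: [0.3, 0.3, -2.0]
opening: 0.104
time_s: 13.98
eef_pos: [0.5354, -0.2447, 0.2985]
eef_rot: [-0.003, 0.606, 0.796, -0.001]
wrist_force: [0.4, 0.3, -2.3]
opening: 0.103
13.98 [ 0.5354 -0.2447  0.2985] xax [-0.266  0.964  0.004] z [-0.005  0.003 -1.   ] F [ 0.4  0.3 -2.3] op 0.103 q [-0.63  0.18  1.51 -0.    1.47 -0.9 ]
shift [0.4, 1.5, 178.7] rot [-0.004, -0.0037, -0.002]
```

View pics/t11.png

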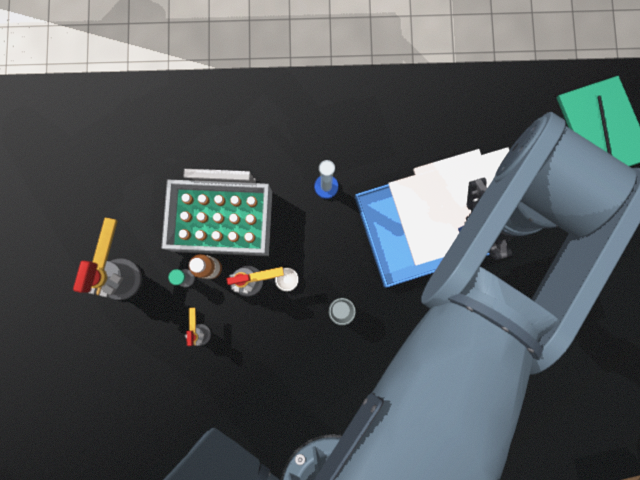

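```bash
python3 -m jog '[[[0,0.5,15],[0,0,0],0],[[0,1,40],[0,0,0],0],[[0,1.5,70],[0,-0.003,0],0],[[0,1.5,100],[-0.003,-0.003,0],0],[[0,1.5,130],[-0.003,-0.003,0],0],[[0,1.5,155],[-0.003,-0.003,0],0],[[0,1.5,172],[-0.003,-0.003,0],0],[[0,1.5,184],[-0.003,-0.003,0],0],[[0,1.5,189],[-0.003,-0.003,0],0],[[0,1.5,189],[-0.003,-0.003,0],0],[[0,1.5,189],[-0.003,-0.003,0],0]]'
python3 - <<'E'
from tilt import *
st()
im,d=camera('top');cv2.imwrite('pics/t12.png',cv2.resize(im[120:320,310:550],None,fx=3.3,fy=3)[:,:,::-1])
im,d=camera('scene');cv2.imwrite('pics/s12.png',cv2.resize(im[150:330,130:370],None,fx=3.3,fy=3.3)[:,:,::-1])
E
```

```text
time_s: 14.95
eef_pos: [0.5368, -0.2434, 0.1107]
eef_rot: [0.0, 0.605, 0.796, -0.0]
wrist_force: [1.1, -0.6, -1.7]
opening: 0.105
14.95 [ 0.5368 -0.2434  0.1107] xax [-0.267  0.964 -0.   ] z [ 0. -0. -1.] F [ 1.1 -0.6 -1.7] op 0.105 q [-0.63  0.36  1.67 -0.    1.11 -0.9 ]
```

View pics/t12.png

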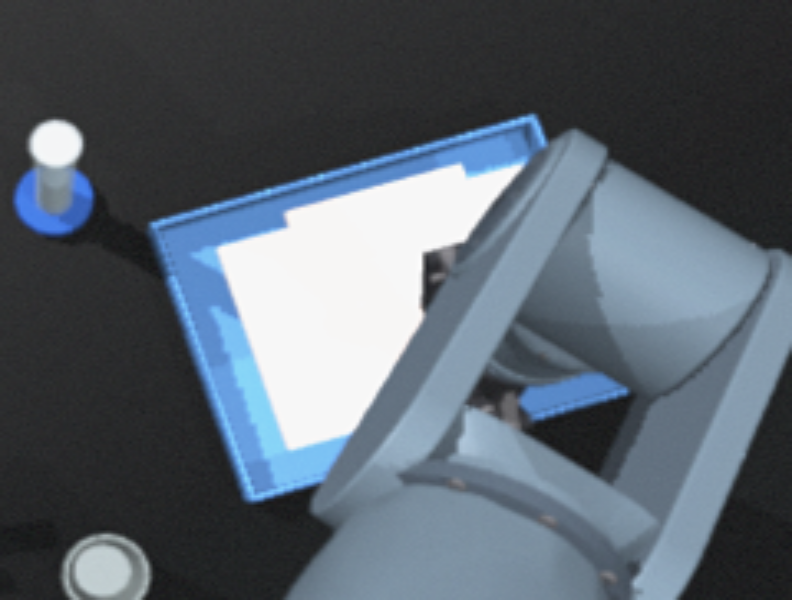

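View pics/s12.png

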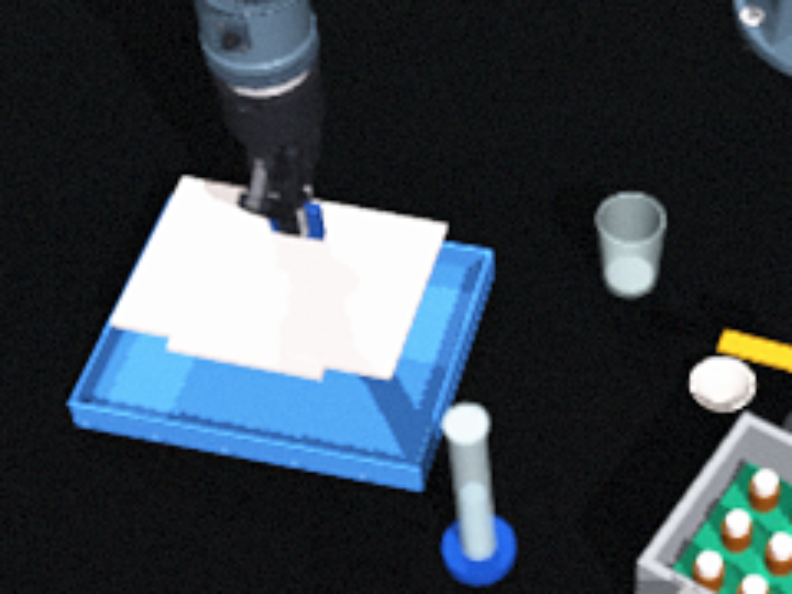

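```bash
python3 -m jog '[[[0,0,12],[0,0,0],0],[[0,0,26],[0,0,0],0],[[0,0,40],[0,0,0],0],[[0,0,50],[0,0,0],0],[[0,0,57],[0,0,0],0],[[0,0,61],[0,0,0],0],[[0,0,63],[0,0,0],0],[[0,0,64],[0,0,0],0],[[0,0,65],[0,0,0],0],[[0,0,66],[0,0,0],0],[[0,0,66],[0,0,0],0]]'
python3 -m jog '[[[0,0,1],[0,0,0],0],[[0,0,1.5],[0,0,0],0],[[0,0,2],[0,0,0],0],[[0,0,2],[0,0,0],0]]'
```

```text
time_s: 15.97
eef_pos: [0.5375, -0.2441, 0.0457]
eef_rot: [0.001, 0.605, 0.796, -0.0]
wrist_force: [-0.4, 0.3, -2.2]
opening: 0.105
time_s: 16.3
eef_pos: [0.5374, -0.2441, 0.0437]
eef_rot: [0.001, 0.605, 0.796, -0.0]
wrist_force: [-0.8, -0.3, -1.9]
opening: 0.102
```

```bash
python3 -m jog '[[[0,0,0.5],[0,0,0],0],[[0,0,1],[0,0,0],0],[[0,0,1.5],[0,0,0],0],[[0,0,1.5],[0,0,0],0]]'
python3 -m jog '[[[0,0,0.5],[0,0,0],0],[[0,0,1],[0,0,0],0],[[0,0,1.2],[0,0,0],0],[[0,0,1.2],[0,0,0],0]]'
```

```text
time_s: 16.63
eef_pos: [0.5374, -0.244, 0.042]
eef_rot: [0.001, 0.605, 0.796, -0.0]
wrist_force: [-0.2, -0.1, -2.6]
opening: 0.106
time_s: 16.97
eef_pos: [0.5374, -0.2441, 0.041]
eef_rot: [0.001, 0.605, 0.796, -0.0]
wrist_force: [-0.2, -0.4, -0.6]
opening: 0.102
```

```bash
python3 -m jog '[[[0,0,0.5],[0,0,0],0],[[0,0,1],[0,0,0],0],[[0,0,1],[0,0,0],0]]'
```

```text
time_s: 17.22
eef_pos: [0.5374, -0.2441, 0.041]
eef_rot: [0.001, 0.605, 0.796, -0.0]
wrist_force: [-4.0, 2.1, 6.5]
opening: 0.106
```

Resting (support force up, z no longer changing). Release gradually and retreat.

```bash
python3 -m jog '[[[0,0,-0.3],[0,0,0],0.12],[[0,0,-0.3],[0,0,0],0.16],[[0,0,-0.3],[0,0,0],0.22],[[0,0,-0.3],[0,0,0],0.3],[[0,0,-0.3],[0,0,0],0.3],[[0,0,-0.3],[0,0,0],0.3]]'
python3 -m jog '[[[0,0,-8],[0,0,0],0.3],[[0,0,-20],[0,0,0],0.3],[[0,0,-40],[0,0,0],0.3],[[0,0,-70],[0,0,0],0.3],[[0,0,-105],[0,0,0],0.3],[[0,0,-140],[0,0,0],0.3],[[0,0,-170],[0,0,0],0.3],[[0,0,-200],[0,0,0],0.3],[[0,0,-200],[0,0,0],0.3],[[0,0,-200],[0,0,0],0.3]]'
python3 - <<'E'
from tilt import *
st()
c=get_calibration('wrist');im,D=camera('wrist');cv2.imwrite('pics/w13.png',im[:,:,::-1])
T=c['world_from_camera'];v,u=np.nonzero((im.min(2)>100));P=np.c_[(u-c['cx'])/c['fx'],(v-c['cy'])/c['fy'],np.ones(len(u))]*D[v,u][:,None];P=P@T[:3,:3].T+T[:3,3]
k=(abs(P[:,2]-.018)<.02)&(v<300);Q=P[k];A=np.c_[Q[:,:2]-Q[:,:2].mean(0),np.ones(len(Q))];print('plane',np.linalg.lstsq(A,Q[:,2],rcond=None)[0],k.sum())
for n in ['top','scene']:
    im,d=camera(n);cv2.imwrite(f'pics/{n}13.png',im[:,:,::-1])
E
```

```text
time_s: 17.72
eef_pos: [0.5374, -0.2441, 0.0412]
eef_rot: [0.001, 0.605, 0.796, -0.0]
wrist_force: [-0.5, 0.5, -0.2]
opening: 0.297
time_s: 18.55
eef_pos: [0.5384, -0.2446, 0.2451]
eef_rot: [0.004, 0.605, 0.796, -0.0]
wrist_force: [-0.6, 0.0, -0.8]
opening: 0.298
18.55 [ 0.5384 -0.2446  0.2451] xax [-0.267  0.964 -0.007] z [ 0.007 -0.005 -1.   ] F [-0.6  0.  -0.8] op 0.298 q [-0.63  0.21  1.57 -0.    1.35 -0.9 ]
plane [ 0.00179138 -0.00290981  0.01720662] 38893
```

View pics/w13.png

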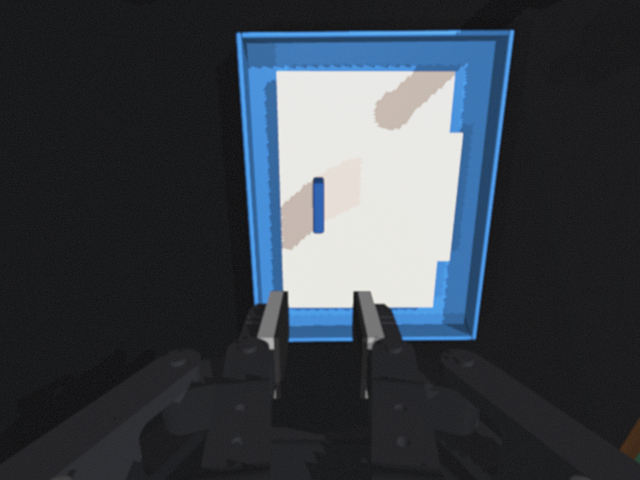

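View pics/scene13.png

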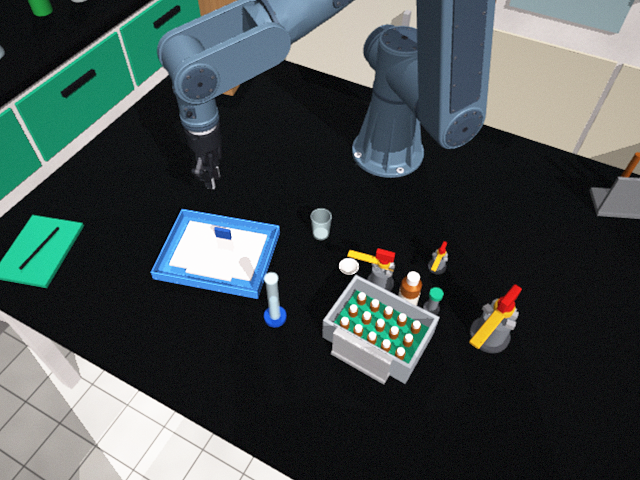

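View pics/top13.png

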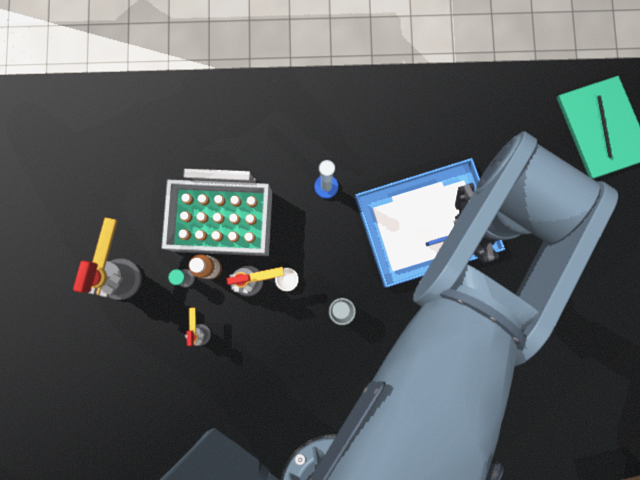

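```bash
python3 - <<'E'
from h import *
a=cv2.imread('pics/top0.png',0).astype(np.float32);b=cv2.imread('pics/top13.png',0).astype(np.float32)
for n,(x0,y0,x1,y1) in dict(bottle=(188,252,222,282),dish=(283,265,302,295),cyl=(308,155,345,202),beaker=(324,294,362,330)).items():
    print(n,np.round(cv2.phaseCorrelate(a[y0:y1,x0:x1],b[y0:y1,x0:x1]),2) if 0 else cv2.phaseCorrelate(np.ascontiguousarray(a[y0:y1,x0:x1]),np.ascontiguousarray(b[y0:y1,x0:x1])))
c=get_calibration('scene');im,D=camera('scene');T=c['world_from_camera'];m=mask(im,'red');v,u=np.nonzero(m);P=np.c_[(u-c['cx'])/c['fx'],(v-c['cy'])/c['fy'],np.ones(len(u))]*D[v,u][:,None];P=P@T[:3,:3].T+T[:3,3]
k=(u>370)&(u<400)&(v<270);print('knob top z',np.percentile(P[k,2],[50,80,95]))
hand_in()
E
```

```text
bottle ((-0.09878793106445372, 0.002993189841948407), 0.994486787142577)
dish ((0.11360221411312033, -0.13176892841618937), 1.008065165778001)
cyl ((0.04964074610339608, -0.07775364576845334), 0.9933433537681897)
beaker ((0.06797179893584016, 0.016437169399498686), 0.9292231407430437)
knob top z [0.12537056 0.13256485 0.13475018]
the job is handed in; nothing more can be done
```

I did the job as asked and handed it in at about 19 s. No verdict came back, so the outcome below is from my own checks.

- **Latch:** I pulled the middle latch's knob up about 12 mm, turned it −1.25 rad to the dish side, away from the bottle, and let it go in the notch. The knob top then read 0.133–0.135 m against 0.134 m nominal, so it is down.
- **Lid:** I tipped it 0.35 rad by the fin with its tongue still under the keeper, drew it back about 18 mm, and lifted it clear. I carried it level and lowered it into the tray in steps of 1 mm or less until it bore weight, then released it.
- **Last checks:** The lid lies flat and right way up in the tray. Its top is at 0.017 m against 0.018 m nominal, with under 0.004 rad of tilt, and there is tray floor visible all round.
- **Other items:** Bottle, dish, cylinder and beaker shifted less than 0.2 pixel in the top view (under 0.5 mm). The robot is clear of everything. The highest wrist force I saw at the end of a move was about 12 N.

None of the checks failed or disagreed.

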